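# Sort the things on the chopping board into their containers

### The job

Clear the chopping board: stand both amber spice jars in the red container, the steel salt shaker in the yellow one and the wooden pepper mill in the blue one, all upright on the container's floor, and lower the turquoise tumbler gently into the violet one until it just rests there, without pushing it tight. Leave the containers, the violet tumbler and the white mug standing where they are.

Things in the scene. Friction and masses are not known exactly. Their poses are not given: they have to be found in the camera images.
- jar_black_center (a point): spice jar of amber glass with a BLACK cap, a plain upright cylinder 40 mm in diameter (cap 41 mm, the top 20 mm) and 85 mm high, 0.12 kg; the point is on its axis half-way up (42.5 mm above its underside). Starts upright on the 20 mm thick chopping board, 80 mm or more from its neighbours' centres; z up.
- jar_white_center (a point): spice jar of amber glass with a WHITE cap, otherwise the same as the black-capped one: 40 mm in diameter (cap 41 mm), 85 mm high, 0.12 kg; the point is on its axis half-way up (42.5 mm above its underside). Starts upright on the 20 mm thick chopping board, 80 mm or more from its neighbours' centres; z up.
- shaker_center (a point): salt shaker, a steel cylinder 38 mm in diameter with a domed top and a dark band, 82 mm high (the straight part reaches 70 mm up), 0.11 kg; the point is on its axis half-way up (41 mm above its underside). Starts upright on the 20 mm thick chopping board, 80 mm or more from its neighbours' centres; z up.
- mill_center (a point): pepper mill of dark wood, 100 mm high: foot 42 mm, waist 30 mm (35 to 50 mm up), straight head 38 mm in diameter from 64 to 92 mm up, a brass button 8 mm high on top, 0.13 kg; the point is on its axis half-way up (50 mm above its underside). Starts upright on the 20 mm thick chopping board, 80 mm or more from its neighbours' centres; z up.
- tumbler_center (a point): TURQUOISE plastic tumbler, 95 mm high, tapered: 42 mm across the foot, 60 mm across the rim; walls 3 mm; 0.06 kg; the point is on its axis half-way up (47.5 mm). Nested in the violet one it rests on the taper, its centre about 41 mm higher than the other's; a press of 25 N or a long drop jams it. Starts upright on the 20 mm thick chopping board, 80 mm or more from its neighbours' centres; z up.
- red_tub: RED round open plastic container, 124 mm across its rim, 45 mm high, walls 3 mm, inner floor 4 mm above its underside (inner diameter about 110 mm at the floor); loose, 0.25 kg, stands on the steel bench; origin: centre of its underside, z up
- yellow_tub: YELLOW round open plastic container, 124 mm across its rim, 45 mm high, walls 3 mm, inner floor 4 mm above its underside (inner diameter about 110 mm at the floor); loose, 0.25 kg, stands on the steel bench; origin: centre of its underside, z up
- blue_tub: BLUE round open plastic container, 124 mm across its rim, 45 mm high, walls 3 mm, inner floor 4 mm above its underside (inner diameter about 110 mm at the floor); loose, 0.25 kg, stands on the steel bench; origin: centre of its underside, z up
- tumbler_base_center (a point): VIOLET plastic tumbler of the same shape as the turquoise one (95 mm high, mouth 54 mm inside), 0.10 kg, standing loose and empty, mouth up, on the steel bench; the point is on its axis half-way up (47.5 mm above its underside, its rim 47.5 mm above the point); z up
- mug: white ceramic mug, 80 mm across, 90 mm high, with a handle; a bystander to be left alone; origin: centre of its underside

How it is judged:
By the outcome, as a careful person would: the job done as asked, in the order asked, and still so for the second after the job is handed in, with the robot touching nothing.
It also fails if it takes over 136 s, if anything falls off the work surface, if the arm or the gripper's body presses on something with over 40 N, if the wrist force passes 120 N, or if a joint passes its speed limit or range.

### The arm

A 6-joint arm with a two-finger parallel gripper is mounted at the origin on the work surface. World frame = base frame: x ahead of the robot, y to its left, z up, the work surface at z = 0. Lengths are in m, angles in rad, forces in N, time in s.
With the tool pointing down it reaches from about 0.325 to 1 m from the base axis. Payload 5.1 kg.
Tool frame: the origin (TCP) lies on the centre line of the jaws, within the pads' length; the fingertips stand 22 mm ahead of it and the grasp point (between the pads) lies 3 mm ahead of it; z points along the fingers, y is the line along which they close (so a half turn about z gives the same grasp; the last joint's range is limited). The gripper opens to 85 mm and grips with 20 to 120 N. Pads are 22 mm wide; open, the fingers measure 114 mm over their backs; the gripper's body (76 mm by 85 mm) begins 54 mm behind the grasp point. The pads swing forward as they close: fully open they stand 13 mm farther back than shut.
Start: joints at [1.255, 0.124, 1.65, -0, 1.367, -0.083], TCP at [0.15, 0.632, 0.229] pointing down, gripper open.
Joint ranges: [-2.61, 2.61], [-1.02, 2.33], [0.03, 2.71], [-1.35, 4.49], [0.32, 2.68], [-2.91, 2.91]. Speed limits (rad/s): [2.57, 2.57, 3.14, 3.14, 3.14, 3.14].

### API

Orientations are given as a unit quaternion [w, x, y, z].
In Python, from cell import arm gives the robot as it stands.
- The arm moves only by the tool servo_tool, never from a script. Its argument "moves" is a list of rows, each a list of 4 numbers: the shift along the tool's x, y, z in mm, then the turn about the tool's z in degrees. In form: [[dx, dy, dz, twist], ...]. A call has 1 to 20 rows; each row is the pose to reach, as a shift and turn from the pose commanded when the call began, along the tool's axes at that moment; what a row does not reach only later rows make up. A row lasts 1/12 s, in which the tool goes at most 41.7 mm and 7.16 degrees, less where a joint would pass 70% of its speed; a pose out of reach is approached as far as the arm can. A call with a gripper value outside its range is refused whole. "gripper" is the finger opening in mm, from 0 to 85.4, set as the call begins (left out, the last holds). The fingers move at their own pace and stop on an object; "grip_force" is the grip in N (left out, the last holds). Time passes only in rows, so rows that repeat a pose let the fingers close. It gives the time, the measured TCP pose, the force, the opening and the grip force at its end, in the units of the state.
- arm.observe(): the state, without advancing time (a new reading comes with each control period).
- arm.capture(name): name is "side" or "top" or "wrist"; returns the picture (400x640x3 uint8, red, green, blue); there is no depth.
- arm.camera_params(name): a dict with "mtx" (3x3 intrinsics, pixels), "distortion" ([k1, k2, p1, p2, k3] as OpenCV has them; the pictures are not rectified), "rvec" (rotation vector, rad) and "tvec" (3), from world to camera coordinates, as OpenCV has them. Camera axes: x right, y down, z forward; pixel columns grow to the right and rows downward; lengths in m; the calibration is good to about 2 mm. A picture is of the moment at which its call begins: read the wrist's pose just before it. camera_params takes no time and is no camera call; for the wrist camera it gives the pose at the moment of the call.
- arm.finish_job(): hands the job in; it is judged then, once.
The state is a dict: "clock": time; "joint_pos": joint angles; "qd": joint speeds; "joint_efforts": joint torques, N m; "ee_pos": TCP position; "orientation": TCP orientation; "contact_force": force on the tool from outside, world axes, zero at the start; "torque": the same for the moment, N m; "width": opening from 0.0 (shut) to 1.0 (fully open); "grasp_force": force on a finger pad.
Only numpy, scipy, OpenCV 4.12 (cv2) and the standard library are available. Lean on these libraries where they do the work, as an engineer would, in place of code of your own. Each camera call takes 0.05 s, during which the arm holds its last target. There are 200 camera calls.

## Working session

There is one attempt and no reset: what is moved stays moved. The work goes in short steps, Python scripts to look and compute and a tool call to move; the robot and the scene stay as the last step left them, time stands still between calls to the robot, and variables do not carry over. Pictures are saved under pics/ and viewed, at most 16 in all, crops included, and the job is handed in when it is done.

Besides the shell and the picture viewer there is one more tool, called by a JSON object that holds its "method" and its "body", one argument or row to a line. servo_tool: Moves the arm, as the interface text tells. Its arguments: {"type":"object","properties":{"moves":{"type":"array","items":{"type":"array","items":{"type":"number"}}},"gripper":{"type":"number"},"grip_force":{"type":"number"}},"required":["moves"]}

```bash
ls; mkdir -p pics; python3 - <<'E'
from cell import arm
import cv2
s=arm.observe(); print(s['clock'],s['ee_pos'],s['orientation'],s['width'])
for n in ('top','side'):
    cv2.imwrite(f'pics/{n}0.png',arm.capture(n)[:,:,::-1]); p=arm.camera_params(n); print(n,p)
E
```

```text
pics
0.0 [0.14978095 0.63187073 0.22802525] [-2.09096452e-04  1.16133696e-01  9.93233039e-01 -1.02531916e-03] 1.000407638366921
top {'mtx': array([[516.13502438,   0.        , 321.48060182],
       [  0.        , 516.13502438, 207.84889531],
       [  0.        ,   0.        ,   1.        ]]), 'distortion': array([0.0240668, 0.       , 0.       , 0.       , 0.       ]), 'rvec': array([ 2.12247101, -2.08808358,  0.22337083]), 'tvec': array([-0.01731604,  0.6331483 ,  1.18911393])}
side {'mtx': array([[472.44983676,   0.        , 320.8660719 ],
       [  0.        , 472.44983676, 202.62640517],
       [  0.        ,   0.        ,   1.        ]]), 'distortion': array([0.03043527, 0.        , 0.        , 0.        , 0.        ]), 'rvec': array([ 2.2709982 , -0.40447418,  0.15323072]), 'tvec': array([-0.5814278 ,  0.20357906,  1.02273976])}
```

View pics/top0.png

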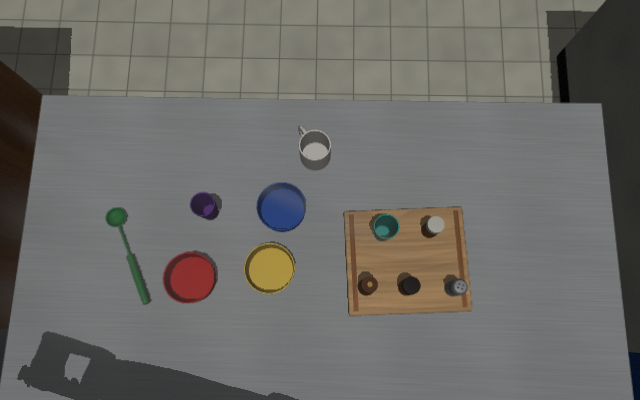

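View pics/side0.png

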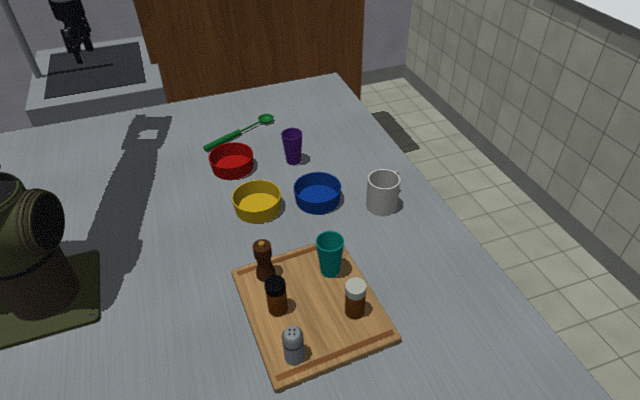

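The top view shows the white cap at (435,225), black cap (410,285), shaker (457,287), mill (368,285) and turquoise tumbler (386,227). The tubs are red (190,277), yellow (270,268) and blue (281,207), with violet at (203,205) and the mug at (314,145). The side view shows everything upright.

```bash
cat > h.py <<'E'
from cell import arm
import cv2, numpy as np
from scipy.spatial.transform import Rotation as Ro
def ray(n,uv,p=None):
    p=p or arm.camera_params(n); R=cv2.Rodrigues(p['rvec'])[0]
    q=cv2.undistortPoints(np.array([[uv]],float),p['mtx'],p['distortion'])[0,0]
    return -R.T@np.ravel(p['tvec']), R.T@np.array([q[0],q[1],1])
def onplane(n,uv,z,p=None):
    c,d=ray(n,uv,p); return c+d*(z-c[2])/d[2]
def blob(img,lo,hi,box):
    x0,y0,x1,y1=box
    hsv=cv2.cvtColor(img,cv2.COLOR_RGB2HSV)[y0:y1,x0:x1]
    m=cv2.inRange(hsv,np.array(lo),np.array(hi))
    cs=cv2.findContours(m,cv2.RETR_EXTERNAL,cv2.CHAIN_APPROX_NONE)[0]
    c=cv2.convexHull(max(cs,key=cv2.contourArea))+np.array([[x0,y0]])
    return c,cv2.contourArea(c)
def go(x,y,z,yaw=None):
    "shift in tool axes (mm), twist (deg) to bring TCP to x,y,z with tool y axis at world angle yaw (deg)"
    s=arm.observe(); w,a,b,c=s['orientation']; R=Ro.from_quat([a,b,c,w]).as_matrix()
    d=R.T@(np.array([x,y,z])-s['ee_pos'])*1000
    cur=np.degrees(np.arctan2(R[1,1],R[0,1])); t=0 if yaw is None else -((yaw-cur+90)%180-90)
    print('t',round(s['clock'],2),'pos',s['ee_pos'].round(4),'yaw',cur.round(1),'-> move',d.round(1),'twist',round(t,1))
E
python3 - <<'E'
from h import *
img=cv2.imread('pics/top0.png')[:,:,::-1].copy(); hsv=cv2.cvtColor(img,cv2.COLOR_RGB2HSV)
for n,c in dict(wh=(435,225),bk=(410,287),sh=(459,287),mill=(368,285),tu=(386,227),red=(190,277),vio=(203,203)).items(): print(n,hsv[c[1],c[0]],end=' ')
print()
S=dict(red=((0,150,60),(8,255,255),(150,240,230,315),.045),yellow=((20,120,60),(35,255,255),(230,230,310,305),.045),
 blue=((105,130,40),(125,255,255),(245,170,320,245),.045),violet=((125,90,20),(150,255,255),(180,180,230,230),.095),
 turq=((80,100,30),(98,255,255),(365,205,405,250),.115),white=((0,0,130),(180,70,255),(420,210,450,240),.105),
 black=((0,0,0),(180,255,38),(395,270,425,300),.105),mug=((0,0,130),(180,40,255),(295,125,335,170),.09))
P=arm.camera_params('top')
for k,(lo,hi,b,z) in S.items():
    c,a=blob(img,lo,hi,b); (u,v),(w,h),_=cv2.fitEllipse(c); C=onplane('top',(u,v),z,P)
    print(k,round(u,1),round(v,1),'size',round(w,1),round(h,1),C.round(3),'mm/px',round((np.linalg.norm(onplane('top',(u+1,v),z,P)-C))*1000,2))
for k,u,z in (('mill',(370,285),.115),('shaker',(459.5,287),.1)): print(k,onplane('top',u,z,P).round(3))
t=cv2.resize(img[195:315,340:475],None,fx=5,fy=4.9,interpolation=cv2.INTER_CUBIC); cv2.imwrite('pics/crop.png',t[:,:,::-1])
E
```

```text
wh [ 30  13 152] bk [10 21 36] sh [105   4 114] mill [ 19 142 145] tu [ 86 142 104] red [  0 166 138] vio [133 101  58] 
red 192.1 276.6 size 42.8 48.8 [0.464 0.302 0.045] mm/px 2.41
yellow 269.0 267.8 size 49.8 51.3 [0.488 0.118 0.045] mm/px 2.42
blue 278.1 212.1 size 33.5 49.9 [0.626 0.101 0.045] mm/px 2.48
violet 203.0 205.2 size 24.1 28.1 [0.629 0.275 0.095] mm/px 2.38
turq 386.0 225.8 size 23.6 25.2 [ 0.583 -0.158  0.115] mm/px 2.32
white 435.9 223.7 size 15.9 16.8 [ 0.592 -0.276  0.105] mm/px 2.34
black 410.0 285.2 size 16.5 18.4 [ 0.448 -0.212  0.105] mm/px 2.28
mug 312.8 141.9 size 31.0 38.2 [0.795 0.017 0.09 ] mm/px 2.46
mill [ 0.446 -0.12   0.115]
shaker [ 0.446 -0.326  0.1  ]
```

View pics/crop.png

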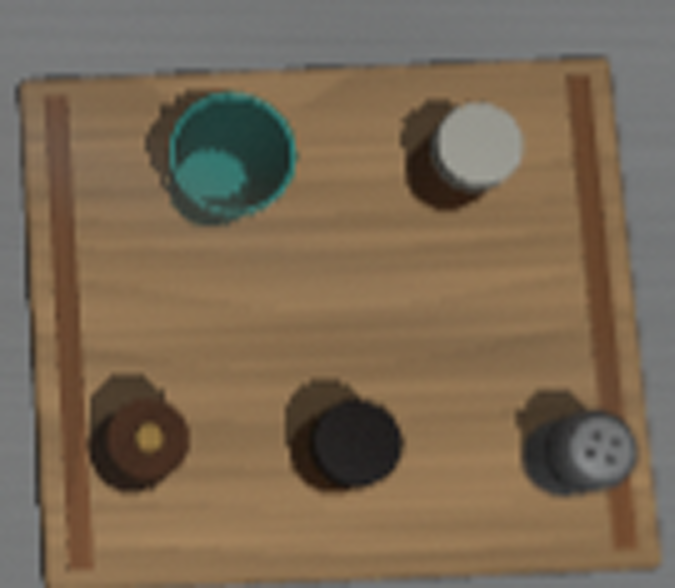

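The crop shows the mill button at about (369.6,284.2), shaker top (460.4,286.2), black cap (411.6,285.4) and white cap (435.8,224.8). Next I'll move to where the wrist camera can see the tubs, then the board.

```bash
python3 - <<'E'
from h import *
p=arm.camera_params('wrist'); R=cv2.Rodrigues(p['rvec'])[0]; print('cam',-R.T@np.ravel(p['tvec']),'axis',R[2],'x',R[0],p['mtx'][0,0])
go(.50,.22,.33,90)
E
```

```text
cam [0.068528   0.65101822 0.37240295] axis [ 0.31627795 -0.07677413 -0.94555486] x [ 0.23011256  0.97316187 -0.0020455 ] 328.9318301703991
t 0.1 pos [0.1498 0.6319 0.2282] yaw 76.7 -> move [-435.8 -320.2 -101.3] twist -13.3
```

{"method": "servo_tool", "body": {
  "moves": [
    [-30,-22,-7,-1],
    [-60,-44,-14,-2],
    [-90,-66,-21,-3],
    [-120,-88,-28,-4],
    [-150,-110,-35,-5],
    [-180,-132,-42,-6],
    [-210,-154,-49,-7],
    [-240,-176,-56,-8],
    [-270,-198,-63,-9],
    [-300,-220,-70,-10],
    [-330,-242,-77,-11],
    [-360,-264,-84,-12],
    [-390,-286,-91,-13],
    [-420,-308,-98,-13],
    [-436,-320,-101,-13],
    [-436,-320,-101,-13],
    [-436,-320,-101,-13]
  ]
}}

```text
clock: 1.52
ee_pos: [0.5007, 0.2197, 0.3299]
orientation: [-0.001, 0.004, 1.0, 0.0]
contact_force: [0.1, -0.7, -0.1]
width: 0.999
grasp_force: 0.0
```

```bash
python3 - <<'E'
from h import *
go(.46,-.21,.33,90)
p=arm.camera_params('wrist'); img=arm.capture('wrist'); cv2.imwrite('pics/w1.png',img[:,:,::-1]); np.save('p1.npy',p,allow_pickle=True)
E
```

```text
t 1.52 pos [0.5007 0.2197 0.3299] yaw 89.5 -> move [ 3.72e+01 -4.30e+02 -1.00e-01] twist -0.5
```

View pics/w1.png

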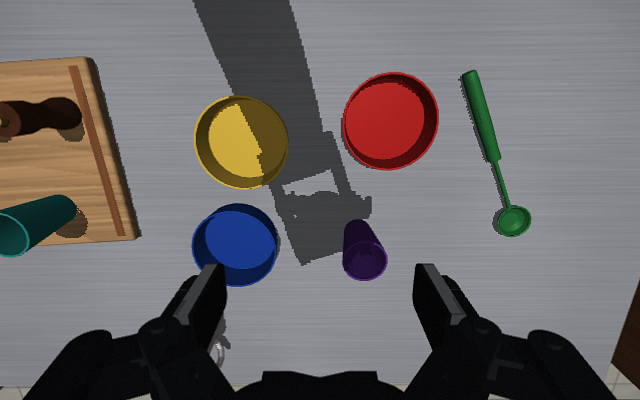

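The wrist view shows red (390,121), yellow (241,142), blue (235,245) and the violet mouth (365,261).

```bash
python3 - <<'E'
from h import *
P=np.load('p1.npy',allow_pickle=True).item(); T=arm.camera_params('top')
W=cv2.imread('pics/w1.png')[:,:,::-1].copy(); I=cv2.imread('pics/top0.png')[:,:,::-1].copy()
S=dict(red=((0,130,15),(8,255,255),(330,60,450,180),(150,240,230,315)),yellow=((18,90,15),(36,255,255),(185,85,300,200),(230,230,310,305)),
 blue=((100,90,15),(125,255,255),(180,195,290,300),(245,170,320,245)))
for k,(lo,hi,b,t) in S.items():
  for n,img,bx,pp in (('wrist',W,b,P),('top',I,t,T)):
    c,a=blob(img,lo,hi,bx); e=cv2.fitEllipse(c); C=onplane(n,e[0],.045,pp); C2=onplane(n,(e[0][0]+e[1][0]/2,e[0][1]),.045,pp)
    print(k,n,np.round(e[0],1),np.round(e[1],1),C.round(4),'r~',np.linalg.norm(C2-C).round(4))
print('violet',onplane('wrist',(365,261),.095,P).round(4), onplane('top',(203,205),.095,T).round(4))
for k,u,z in (('mill',(369.6,284.2),.12),('shaker',(460.4,286.2),.1),('black',(411.6,285.4),.105),('white',(435.8,224.8),.105)): print(k,onplane('top',u,z,T).round(4))
E
```

```text
red wrist [390.1 120.8] [ 93.8 100.7] [0.4605 0.3098 0.045 ] r~ 0.0597
red top [188.5 277.3] [49.5 52.2] [0.4621 0.3106 0.045 ] r~ 0.0596
yellow wrist [240.9 141.8] [92.1 97.9] [0.4857 0.1172 0.045 ] r~ 0.0599
yellow top [269.  267.9] [50.1 51.7] [0.4878 0.1177 0.045 ] r~ 0.0607
blue wrist [235.3 245.2] [83.5 87.2] [0.6352 0.0964 0.045 ] r~ 0.0605
blue top [280.9 206.4] [48.9 49.3] [0.6406 0.0942 0.045 ] r~ 0.0608
violet [0.634  0.2777 0.095 ] [0.63   0.2756 0.095 ]
mill [ 0.4472 -0.1189  0.12  ]
shaker [ 0.4478 -0.3285  0.1   ]
black [ 0.4473 -0.2161  0.105 ]
white [ 0.589  -0.2758  0.105 ]
```

{"method": "servo_tool", "body": {
  "moves": [
    [3,-36,0,0],
    [6,-72,0,0],
    [9,-108,0,0],
    [12,-144,0,0],
    [15,-180,0,0],
    [18,-216,0,0],
    [21,-252,0,0],
    [24,-288,0,0],
    [27,-324,0,0],
    [30,-360,0,0],
    [34,-396,0,0],
    [37,-430,0,0],
    [37,-430,0,0],
    [37,-430,0,0]
  ],
  "gripper": 62
}}

```text
clock: 2.73
ee_pos: [0.4606, -0.2091, 0.3295]
orientation: [-0.001, 0.004, 1.0, 0.001]
contact_force: [0.9, -0.6, -0.5]
width: 0.725
grasp_force: 0.0
```

```bash
python3 - <<'E'
from h import *
go(.45,-.21,.2,90)
p=arm.camera_params('wrist'); img=arm.capture('wrist'); cv2.imwrite('pics/w2.png',img[:,:,::-1]); np.save('p2.npy',p,allow_pickle=True)
E
```

```text
t 2.73 pos [ 0.4606 -0.2091  0.3295] yaw 89.6 -> move [ 10.4  -1.1 129.5] twist -0.4
```

View pics/w2.png

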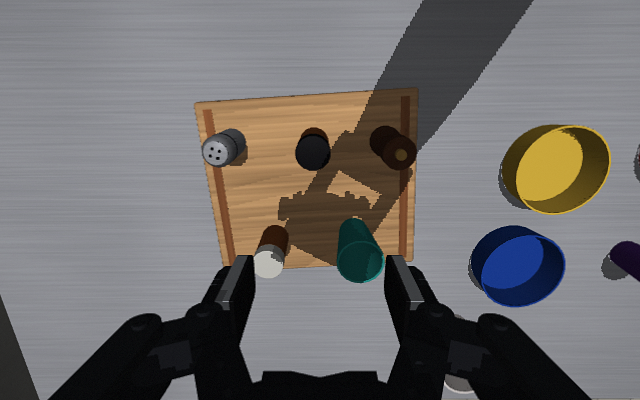

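The wrist view shows the shaker top at (216,150), black cap (313,152), mill button (401,155), white cap (269,264) and tumbler rim (360,263).

```bash
python3 - <<'E'
from h import *
P=np.load('p2.npy',allow_pickle=True).item()
for k,u,z in (('shaker',(215,150),.1),('black',(313,152),.105),('mill',(401,155),.12),('white',(269,264),.105),('turq',(360,263),.115)): print(k,onplane('wrist',u,z,P).round(4))
go(.4465,-.2165,.087,90)
E
```

```text
shaker [ 0.4461 -0.3284  0.1   ]
black [ 0.4481 -0.2164  0.105 ]
mill [ 0.4492 -0.1204  0.12  ]
white [ 0.5914 -0.2742  0.105 ]
turq [ 0.585  -0.1599  0.115 ]
t 2.78 pos [ 0.4608 -0.2083  0.3297] yaw 89.7 -> move [ 14.1  -8.6 242.7] twist -0.3
```

{"method": "servo_tool", "body": {
  "moves": [
    [6,-4,35,0],
    [13,-8,70,0],
    [13,-8,105,0],
    [13,-8,140,0],
    [13,-8,175,0],
    [13,-8,205,0],
    [13,-8,225,0],
    [13,-8,237,0],
    [13,-8,237,0],
    [13,-8,237,0]
  ]
}}

```text
clock: 3.62
ee_pos: [0.4483, -0.2162, 0.0937]
orientation: [0.0, 0.002, 1.0, 0.0]
contact_force: [0.7, 0.3, 1.4]
width: 0.721
grasp_force: 0.0
```

{"method": "servo_tool", "body": {
  "moves": [
    [0,0,0,0],
    [0,0,0,0],
    [0,0,0,0],
    [0,0,0,0],
    [0,0,0,0],
    [0,0,0,0],
    [0,0,0,0],
    [0,0,0,0]
  ],
  "gripper": 25,
  "grip_force": 30
}}

```text
clock: 4.28
ee_pos: [0.4494, -0.2179, 0.0959]
orientation: [0.002, 0.003, 1.0, -0.001]
contact_force: [-0.1, 2.5, 5.7]
width: 0.457
grasp_force: 30.1
```

{"method": "servo_tool", "body": {
  "moves": [
    [0,0,-15,0],
    [0,0,-40,0],
    [0,0,-70,0],
    [0,0,-100,0],
    [0,0,-115,0],
    [0,0,-115,0]
  ]
}}

```text
clock: 4.78
ee_pos: [0.45, -0.2188, 0.2138]
orientation: [0.004, 0.003, 1.0, -0.003]
contact_force: [0.7, -0.4, -1.3]
width: 0.457
grasp_force: 30.6
```

```bash
python3 - <<'E'
from h import *
s=arm.observe();print(s['width'],s['grasp_force'],s['contact_force'])
go(.462,.282,.208,90)
cv2.imwrite('pics/w3.png',arm.capture('wrist')[:,:,::-1])
E
```

```text
0.45732001555937496 30.566148161888123 [ 0.66322914 -0.35292744 -1.26553671]
t 4.78 pos [ 0.45   -0.2188  0.2138] yaw 89.6 -> move [ -8.9 500.9   3.3] twist -0.4
```

View pics/w3.png

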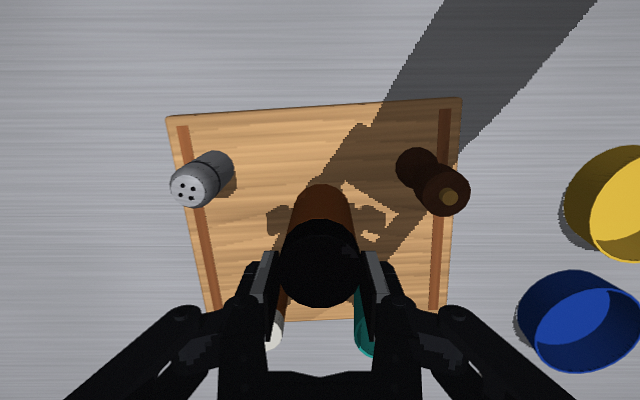

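The black-capped jar is held upright between the pads, so I'll carry it to the red tub.

{"method": "servo_tool", "body": {
  "moves": [
    [0,10,-25,0],
    [1,40,-30,0],
    [2,75,-30,0],
    [4,112,-30,0],
    [5,150,-30,0],
    [6,188,-30,0],
    [8,226,-30,0],
    [9,264,-30,0],
    [10,302,-30,0],
    [12,340,-30,0],
    [13,378,-30,0],
    [14,416,-30,0],
    [15,454,-20,0],
    [16,485,0,0],
    [16,520,0,0],
    [16,528,0,0],
    [16,528,0,0],
    [16,528,0,0]
  ]
}}

```text
clock: 6.33
ee_pos: [0.4343, 0.3103, 0.2068]
orientation: [-0.001, 0.003, 1.0, -0.001]
contact_force: [0.1, -1.0, -1.0]
width: 0.455
grasp_force: 31.0
```

```bash
python3 - <<'E'
from h import *
go(.434,.310,.084,90)
E
```

```text
t 6.33 pos [0.4343 0.3103 0.2068] yaw 89.7 -> move [  0.   -0.  122.8] twist -0.3
```

{"method": "servo_tool", "body": {
  "moves": [
    [0,0,20,0],
    [0,0,50,0],
    [0,0,80,0],
    [0,0,100,0],
    [0,0,112,0],
    [0,0,118,0],
    [0,0,121,0],
    [0,0,123,0],
    [0,0,124,0],
    [0,0,125,0],
    [0,0,126,0],
    [0,0,127,0],
    [0,0,127,0],
    [0,0,127,0]
  ]
}}

```text
clock: 7.5
ee_pos: [0.435, 0.311, 0.0815]
orientation: [0.0, 0.003, 1.0, 0.0]
contact_force: [-0.1, 0.7, -1.7]
width: 0.455
grasp_force: 31.0
```

{"method": "servo_tool", "body": {
  "moves": [
    [0,0,1,0],
    [0,0,2,0],
    [0,0,3,0],
    [0,0,3,0],
    [0,0,3,0]
  ]
}}

```text
clock: 7.92
ee_pos: [0.4359, 0.3113, 0.08]
orientation: [0.001, 0.003, 1.0, 0.0]
contact_force: [-1.8, -0.3, 5.3]
width: 0.457
grasp_force: 31.6
```

{"method": "servo_tool", "body": {
  "moves": [
    [0,0,0,0],
    [0,0,0,0],
    [0,0,0,0],
    [0,0,0,0],
    [0,0,0,0]
  ],
  "gripper": 62
}}

```text
clock: 8.33
ee_pos: [0.4348, 0.3108, 0.0781]
orientation: [-0.0, 0.003, 1.0, -0.0]
contact_force: [0.7, -0.1, 0.1]
width: 0.726
grasp_force: 0.0
```

{"method": "servo_tool", "body": {
  "moves": [
    [0,0,-10,0],
    [0,0,-35,0],
    [0,0,-70,0],
    [0,0,-105,0],
    [0,0,-120,0],
    [0,0,-120,0]
  ]
}}

```text
clock: 8.83
ee_pos: [0.4376, 0.3125, 0.2051]
orientation: [0.005, 0.003, 1.0, 0.003]
contact_force: [-1.0, 0.7, -0.3]
width: 0.725
grasp_force: 0.0
```

```bash
python3 - <<'E'
from h import *
p=arm.camera_params('wrist'); img=arm.capture('wrist'); cv2.imwrite('pics/w4.png',img[:,:,::-1]); np.save('p4.npy',p,allow_pickle=True)
go(.590,-.275,.2,90)
E
```

```text
t 8.88 pos [0.4364 0.3117 0.202 ] yaw 89.7 -> move [-157.1 -585.8    1. ] twist -0.3
```

View pics/w4.png

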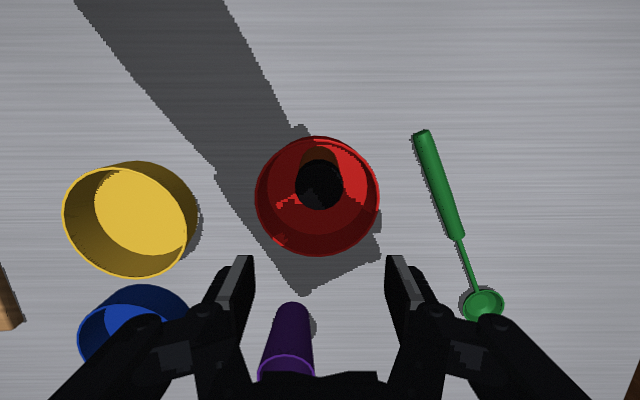

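The black-capped jar stands upright in the red tub, cap at (319,184), rim ellipse centre about (317,196). The white-capped jar is next.

{"method": "servo_tool", "body": {
  "moves": [
    [-10,-36,0,0],
    [-20,-72,0,0],
    [-30,-110,0,0],
    [-40,-148,0,0],
    [-50,-186,0,0],
    [-60,-224,0,0],
    [-70,-262,0,0],
    [-80,-300,0,0],
    [-90,-338,0,0],
    [-100,-376,0,0],
    [-110,-414,0,0],
    [-120,-452,0,0],
    [-130,-490,0,0],
    [-140,-525,0,0],
    [-150,-560,0,0],
    [-156,-585,0,0],
    [-156,-585,0,0],
    [-156,-585,0,0]
  ]
}}

```text
clock: 10.38
ee_pos: [0.5865, -0.2757, 0.196]
orientation: [-0.002, 0.004, 1.0, 0.001]
contact_force: [0.2, 0.1, -0.2]
width: 0.726
grasp_force: 0.0
```

```bash
python3 - <<'E'
from h import *
go(.590,-.275,.093,90)
print(onplane('wrist',(319,184),.089,np.load('p4.npy',allow_pickle=True).item()))
E
```

```text
t 10.38 pos [ 0.5865 -0.2757  0.196 ] yaw 89.5 -> move [ -3.9   0.5 103. ] twist -0.5
[0.43205667 0.31235225 0.089     ]
```

{"method": "servo_tool", "body": {
  "moves": [
    [-2,0,25,0],
    [-2,0,55,0],
    [-2,0,80,0],
    [-2,0,96,0],
    [-2,0,105,0],
    [-2,0,105,0],
    [-2,0,105,0]
  ]
}}

```text
clock: 10.97
ee_pos: [0.5893, -0.2741, 0.0932]
orientation: [-0.0, 0.003, 1.0, 0.0]
contact_force: [1.2, 0.0, 0.4]
width: 0.726
grasp_force: 0.0
```

{"method": "servo_tool", "body": {
  "moves": [
    [0,0,0,0],
    [0,0,0,0],
    [0,0,0,0],
    [0,0,0,0],
    [0,0,0,0],
    [0,0,0,0],
    [0,0,0,0],
    [0,0,0,0]
  ],
  "gripper": 25
}}

```text
clock: 11.63
ee_pos: [0.5907, -0.2757, 0.0956]
orientation: [0.002, 0.003, 1.0, -0.001]
contact_force: [0.0, 0.1, 6.8]
width: 0.46
grasp_force: 30.5
```

{"method": "servo_tool", "body": {
  "moves": [
    [0,0,-15,0],
    [0,0,-40,0],
    [0,0,-75,0],
    [0,0,-110,0],
    [0,0,-140,0],
    [0,0,-145,0],
    [0,0,-145,0]
  ]
}}

```text
clock: 12.22
ee_pos: [0.5907, -0.2758, 0.2426]
orientation: [0.003, 0.003, 1.0, -0.002]
contact_force: [-0.3, -0.2, -2.3]
width: 0.458
grasp_force: 30.6
```

```bash
python3 - <<'E'
from h import *
go(.489,.310,.208,90)
E
```

```text
t 12.22 pos [ 0.5907 -0.2758  0.2426] yaw 89.7 -> move [105.4 585.3  32. ] twist -0.3
```

{"method": "servo_tool", "body": {
  "moves": [
    [5,30,0,0],
    [12,68,0,0],
    [18,106,0,0],
    [25,144,0,0],
    [31,182,0,0],
    [38,220,0,0],
    [44,258,0,0],
    [51,296,0,0],
    [57,334,0,0],
    [64,372,0,0],
    [70,410,0,0],
    [77,448,0,0],
    [83,486,0,0],
    [90,524,0,0],
    [96,560,0,0],
    [101,585,0,0],
    [101,585,10,0],
    [101,585,30,0],
    [101,585,30,0],
    [101,585,30,0]
  ]
}}

```text
clock: 13.88
ee_pos: [0.4901, 0.3091, 0.2046]
orientation: [-0.003, 0.003, 1.0, -0.002]
contact_force: [-1.7, 0.9, -1.0]
width: 0.454
grasp_force: 30.8
```

```bash
python3 - <<'E'
from h import *
go(.489,.311,.081,90)
E
```

```text
t 13.88 pos [0.4901 0.3091 0.2046] yaw 89.6 -> move [  0.4   2.3 123.6] twist -0.4
```

{"method": "servo_tool", "body": {
  "moves": [
    [1,1,20,0],
    [1,1,50,0],
    [1,1,80,0],
    [1,1,102,0],
    [1,1,114,0],
    [1,1,121,0],
    [1,1,125,0],
    [1,1,127,0],
    [1,1,128,0],
    [1,1,129,0],
    [1,1,130,0],
    [1,1,130,0],
    [1,1,130,0]
  ]
}}

```text
clock: 14.97
ee_pos: [0.4918, 0.312, 0.0797]
orientation: [0.001, 0.003, 1.0, 0.0]
contact_force: [0.9, -0.3, 2.6]
width: 0.455
grasp_force: 31.1
```

{"method": "servo_tool", "body": {
  "moves": [
    [0,0,1,0],
    [0,0,1,0]
  ]
}}

```text
clock: 15.13
ee_pos: [0.4924, 0.3121, 0.0797]
orientation: [0.002, 0.003, 1.0, 0.001]
contact_force: [-0.9, -0.6, 7.8]
width: 0.454
grasp_force: 31.6
```

{"method": "servo_tool", "body": {
  "moves": [
    [0,0,0,0],
    [0,0,0,0],
    [0,0,0,0],
    [0,0,0,0],
    [0,0,0,0]
  ],
  "gripper": 62
}}

```text
clock: 15.55
ee_pos: [0.4907, 0.3115, 0.0769]
orientation: [-0.0, 0.003, 1.0, -0.0]
contact_force: [0.6, -0.5, -0.1]
width: 0.726
grasp_force: 0.0
```

{"method": "servo_tool", "body": {
  "moves": [
    [0,0,-10,0],
    [0,0,-35,0],
    [0,0,-70,0],
    [0,0,-105,0],
    [0,0,-120,0],
    [0,0,-120,0]
  ]
}}

```text
clock: 16.05
ee_pos: [0.4937, 0.313, 0.2043]
orientation: [0.005, 0.003, 1.0, 0.002]
contact_force: [0.7, 0.1, -0.4]
width: 0.729
grasp_force: 0.0
```

```bash
python3 - <<'E'
from h import *
p=arm.camera_params('wrist'); img=arm.capture('wrist'); cv2.imwrite('pics/w5.png',img[:,:,::-1])
go(.447,-.3285,.2,90)
E
```

```text
t 16.1 pos [0.4924 0.3124 0.201 ] yaw 89.7 -> move [  41.6 -641.1   -1.1] twist -0.3
```

View pics/w5.png

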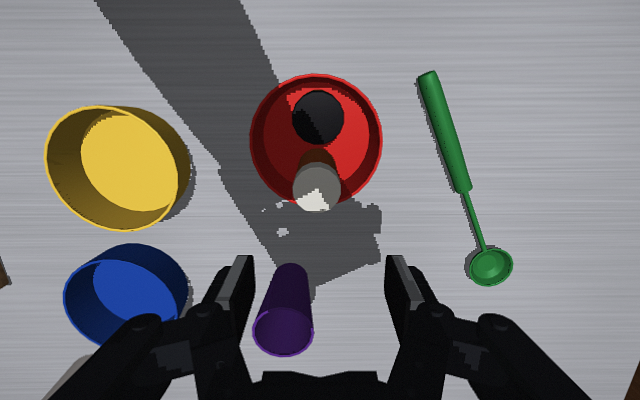

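Both jars stand upright in the red tub, black cap at (318,117) and white at (317,187). Now the shaker.

{"method": "servo_tool", "body": {
  "moves": [
    [2,-36,0,0],
    [5,-74,0,0],
    [7,-112,0,0],
    [10,-150,0,0],
    [12,-188,0,0],
    [15,-226,0,0],
    [17,-264,0,0],
    [20,-302,0,0],
    [22,-340,0,0],
    [25,-378,0,0],
    [27,-416,0,0],
    [30,-454,0,0],
    [32,-492,0,0],
    [35,-530,0,0],
    [37,-568,0,0],
    [39,-600,0,0],
    [41,-625,0,0],
    [43,-640,0,0],
    [43,-640,0,0],
    [43,-640,0,0]
  ]
}}

```text
clock: 17.77
ee_pos: [0.4435, -0.3277, 0.1959]
orientation: [-0.001, 0.003, 1.0, 0.001]
contact_force: [0.3, -0.9, -0.0]
width: 0.724
grasp_force: 0.0
```

```bash
python3 - <<'E'
from h import *
go(.447,-.3285,.079,90)
E
```

```text
t 17.77 pos [ 0.4435 -0.3277  0.1959] yaw 89.6 -> move [ -3.7  -1.1 116.8] twist -0.4
```

{"method": "servo_tool", "body": {
  "moves": [
    [-2,-1,25,0],
    [-2,-1,55,0],
    [-2,-1,85,0],
    [-2,-1,106,0],
    [-2,-1,117,0],
    [-2,-1,119,0],
    [-2,-1,119,0],
    [-2,-1,119,0]
  ]
}}

```text
clock: 18.43
ee_pos: [0.4472, -0.3294, 0.08]
orientation: [0.001, 0.003, 1.0, -0.001]
contact_force: [1.0, -0.7, -0.1]
width: 0.728
grasp_force: 0.0
```

{"method": "servo_tool", "body": {
  "moves": [
    [0,0,0,0],
    [0,0,0,0],
    [0,0,0,0],
    [0,0,0,0],
    [0,0,0,0],
    [0,0,0,0],
    [0,0,0,0],
    [0,0,0,0]
  ],
  "gripper": 22
}}

```text
clock: 19.1
ee_pos: [0.4473, -0.33, 0.0805]
orientation: [0.001, 0.003, 1.0, -0.001]
contact_force: [-0.7, 1.8, 6.6]
width: 0.422
grasp_force: 29.9
```

{"method": "servo_tool", "body": {
  "moves": [
    [0,0,-15,0],
    [0,0,-40,0],
    [0,0,-75,0],
    [0,0,-110,0],
    [0,0,-140,0],
    [0,0,-160,0],
    [0,0,-160,0]
  ]
}}

```text
clock: 19.68
ee_pos: [0.4482, -0.3312, 0.245]
orientation: [0.004, 0.003, 1.0, -0.004]
contact_force: [0.8, -0.8, -0.0]
width: 0.423
grasp_force: 30.3
```

```bash
python3 - <<'E'
from h import *
go(.487,.1175,.208,90)
E
```

```text
t 19.68 pos [ 0.4482 -0.3312  0.245 ] yaw 89.7 -> move [-35.8 449.1  34. ] twist -0.3
```

{"method": "servo_tool", "body": {
  "moves": [
    [-3,30,0,0],
    [-6,68,0,0],
    [-9,106,0,0],
    [-13,144,0,0],
    [-16,182,0,0],
    [-20,220,0,0],
    [-23,258,0,0],
    [-27,296,0,0],
    [-30,334,0,0],
    [-34,372,0,0],
    [-37,408,0,0],
    [-40,435,0,0],
    [-40,447,10,0],
    [-40,447,40,0],
    [-40,447,70,0],
    [-40,447,70,0],
    [-40,447,70,0]
  ]
}}

```text
clock: 21.1
ee_pos: [0.4866, 0.1168, 0.1651]
orientation: [-0.003, 0.003, 1.0, -0.001]
contact_force: [0.2, -0.5, -0.4]
width: 0.42
grasp_force: 30.5
```

```bash
python3 - <<'E'
from h import *
go(.487,.1175,.066,90)
E
```

```text
t 21.1 pos [0.4866 0.1168 0.1651] yaw 89.6 -> move [-1.1  0.8 99.1] twist -0.4
```

{"method": "servo_tool", "body": {
  "moves": [
    [0,0,25,0],
    [0,0,55,0],
    [0,0,78,0],
    [0,0,90,0],
    [0,0,97,0],
    [0,0,100,0],
    [0,0,102,0],
    [0,0,103,0],
    [0,0,104,0],
    [0,0,105,0],
    [0,0,105,0],
    [0,0,105,0]
  ]
}}

```text
clock: 22.1
ee_pos: [0.4898, 0.1177, 0.0645]
orientation: [0.001, 0.003, 1.0, 0.0]
contact_force: [0.1, 0.5, 3.3]
width: 0.426
grasp_force: 30.8
```

Contact; release.

{"method": "servo_tool", "body": {
  "moves": [
    [0,0,1,0],
    [0,0,1,0]
  ]
}}

```text
clock: 22.27
ee_pos: [0.4904, 0.1178, 0.0645]
orientation: [0.002, 0.003, 1.0, 0.0]
contact_force: [-0.5, 0.7, 6.3]
width: 0.423
grasp_force: 31.2
```

{"method": "servo_tool", "body": {
  "moves": [
    [0,0,0,0],
    [0,0,0,0],
    [0,0,0,0],
    [0,0,0,0],
    [0,0,0,0]
  ],
  "gripper": 60
}}

```text
clock: 22.68
ee_pos: [0.4884, 0.1175, 0.0619]
orientation: [-0.0, 0.003, 1.0, -0.0]
contact_force: [0.3, 0.1, -0.4]
width: 0.699
grasp_force: 0.0
```

{"method": "servo_tool", "body": {
  "moves": [
    [0,0,-10,0],
    [0,0,-35,0],
    [0,0,-70,0],
    [0,0,-105,0],
    [0,0,-140,0],
    [0,0,-140,0]
  ]
}}

```text
clock: 23.18
ee_pos: [0.4931, 0.1182, 0.2121]
orientation: [0.007, 0.003, 1.0, 0.001]
contact_force: [0.8, 0.6, 1.0]
width: 0.703
grasp_force: 0.0
```

```bash
python3 - <<'E'
from h import *
img=arm.capture('wrist'); cv2.imwrite('pics/w6.png',img[:,:,::-1])
go(.448,-.1197,.2,90)
E
```

```text
t 23.23 pos [0.4917 0.118  0.2086] yaw 89.7 -> move [  42.4 -237.9    7.8] twist -0.3
```

View pics/w6.png

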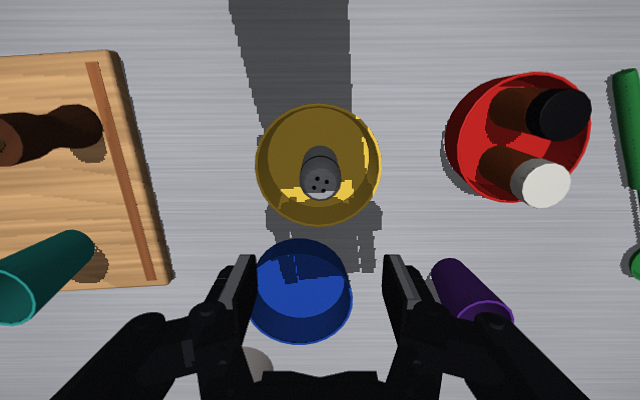

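The shaker stands upright in the yellow tub at (320,178). Now the mill.

{"method": "servo_tool", "body": {
  "moves": [
    [5,-30,0,0],
    [12,-68,0,0],
    [19,-106,0,0],
    [26,-144,0,0],
    [33,-180,0,0],
    [38,-212,0,0],
    [40,-232,0,0],
    [40,-237,0,0],
    [40,-237,0,0],
    [40,-237,0,0]
  ]
}}

```text
clock: 24.07
ee_pos: [0.4471, -0.1187, 0.2017]
orientation: [-0.001, 0.003, 1.0, 0.001]
contact_force: [0.2, 0.1, 0.1]
width: 0.705
grasp_force: 0.0
```

```bash
python3 - <<'E'
from h import *
go(.448,-.1197,.103,90)
E
```

```text
t 24.07 pos [ 0.4471 -0.1187  0.2017] yaw 89.6 -> move [-1.  -1.1 98.6] twist -0.4
```

{"method": "servo_tool", "body": {
  "moves": [
    [0,-1,25,0],
    [0,-1,55,0],
    [0,-1,78,0],
    [0,-1,92,0],
    [0,-1,99,0],
    [0,-1,99,0],
    [0,-1,99,0]
  ]
}}

```text
clock: 24.65
ee_pos: [0.4478, -0.1194, 0.1036]
orientation: [0.0, 0.002, 1.0, 0.0]
contact_force: [-0.0, -0.5, -0.4]
width: 0.7
grasp_force: 0.0
```

{"method": "servo_tool", "body": {
  "moves": [
    [0,0,0,0],
    [0,0,0,0],
    [0,0,0,0],
    [0,0,0,0],
    [0,0,0,0],
    [0,0,0,0],
    [0,0,0,0],
    [0,0,0,0]
  ],
  "gripper": 22
}}

```text
clock: 25.32
ee_pos: [0.4487, -0.1205, 0.1052]
orientation: [0.002, 0.003, 1.0, -0.0]
contact_force: [-0.2, 1.6, 6.1]
width: 0.416
grasp_force: 29.9
```

{"method": "servo_tool", "body": {
  "moves": [
    [0,0,-15,0],
    [0,0,-40,0],
    [0,0,-75,0],
    [0,0,-105,0],
    [0,0,-120,0],
    [0,0,-120,0]
  ]
}}

```text
clock: 25.82
ee_pos: [0.4495, -0.1212, 0.2282]
orientation: [0.004, 0.003, 1.0, -0.002]
contact_force: [1.0, 0.7, -0.6]
width: 0.418
grasp_force: 30.2
```

```bash
python3 - <<'E'
from h import *
go(.638,.095,.208,90)
cv2.imwrite('pics/w7.png',arm.capture('wrist')[:,:,::-1])
E
```

```text
t 25.82 pos [ 0.4495 -0.1212  0.2282] yaw 89.6 -> move [-187.   217.4   20.9] twist -0.4
```

View pics/w7.png

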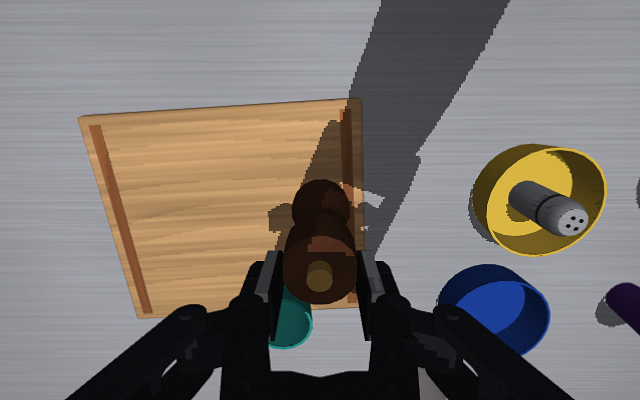

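The mill is held upright. Next I'll move it over the blue tub.

{"method": "servo_tool", "body": {
  "moves": [
    [-20,22,0,0],
    [-45,50,0,0],
    [-70,79,0,0],
    [-95,107,0,0],
    [-120,135,0,0],
    [-145,163,0,0],
    [-168,189,0,0],
    [-184,207,0,0],
    [-190,214,0,0],
    [-190,214,25,0],
    [-190,214,50,0],
    [-190,214,50,0],
    [-190,214,50,0]
  ]
}}

```text
clock: 26.95
ee_pos: [0.636, 0.092, 0.1694]
orientation: [-0.004, 0.003, 1.0, -0.0]
contact_force: [-0.1, 0.8, -0.7]
width: 0.415
grasp_force: 30.4
```

```bash
python3 - <<'E'
from h import *
go(.638,.095,.090,90)
E
```

```text
t 26.95 pos [0.636  0.092  0.1694] yaw 89.6 -> move [-2.5  3.1 79.4] twist -0.4
```

{"method": "servo_tool", "body": {
  "moves": [
    [0,1,25,0],
    [0,1,50,0],
    [0,1,68,0],
    [0,1,77,0],
    [0,1,80,0],
    [0,1,82,0],
    [0,1,83,0],
    [0,1,84,0],
    [0,1,85,0],
    [0,1,86,0],
    [0,1,86,0],
    [0,1,86,0]
  ]
}}

```text
clock: 27.95
ee_pos: [0.6398, 0.0939, 0.0893]
orientation: [0.001, 0.003, 1.0, 0.0]
contact_force: [-0.7, 0.9, 5.5]
width: 0.415
grasp_force: 31.2
```

{"method": "servo_tool", "body": {
  "moves": [
    [0,0,0,0],
    [0,0,0,0],
    [0,0,0,0],
    [0,0,0,0],
    [0,0,0,0]
  ],
  "gripper": 60
}}

```text
clock: 28.37
ee_pos: [0.6383, 0.0936, 0.0868]
orientation: [-0.0, 0.003, 1.0, -0.0]
contact_force: [0.2, -0.0, 0.7]
width: 0.7
grasp_force: 0.0
```

{"method": "servo_tool", "body": {
  "moves": [
    [0,0,-10,0],
    [0,0,-35,0],
    [0,0,-70,0],
    [0,0,-105,0],
    [0,0,-140,0],
    [0,0,-140,0],
    [0,0,-140,0]
  ],
  "gripper": 80
}}

```text
clock: 28.95
ee_pos: [0.6405, 0.0938, 0.2323]
orientation: [0.004, 0.003, 1.0, 0.0]
contact_force: [1.4, 0.5, -0.9]
width: 0.934
grasp_force: 0.0
```

```bash
python3 - <<'E'
from h import *
p=arm.camera_params('wrist'); img=arm.capture('wrist'); cv2.imwrite('pics/w8.png',img[:,:,::-1]); np.save('p8.npy',p,allow_pickle=True)
go(.584,-.159,.225,90)
E
```

```text
t 29.0 pos [0.6392 0.0937 0.2293] yaw 89.7 -> move [  53.7 -253.     4.1] twist -0.3
```

View pics/w8.png

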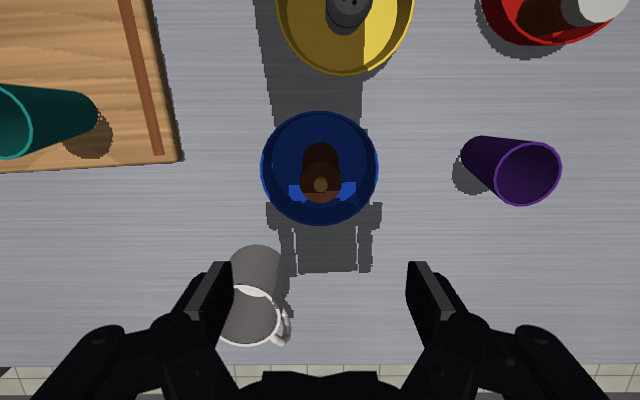

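The mill stands upright in the blue tub at (320,170), and the violet mouth is at (528,173). Last is the tumbler.

{"method": "servo_tool", "body": {
  "moves": [
    [7,-32,0,0],
    [15,-70,0,0],
    [23,-108,0,0],
    [31,-146,0,0],
    [39,-184,0,0],
    [47,-220,0,0],
    [52,-245,0,0],
    [53,-252,0,0],
    [53,-252,0,0],
    [53,-252,0,0]
  ]
}}

```text
clock: 29.83
ee_pos: [0.5836, -0.1575, 0.2259]
orientation: [-0.001, 0.003, 1.0, 0.001]
contact_force: [0.4, -0.3, 0.3]
width: 0.938
grasp_force: 0.0
```

```bash
python3 - <<'E'
from h import *
go(.584,-.159,.103,90)
print(onplane('wrist',(528,173),.095,np.load('p8.npy',allow_pickle=True).item()))
E
```

```text
t 29.83 pos [ 0.5836 -0.1575  0.2259] yaw 89.6 -> move [ -0.6  -1.7 122.9] twist -0.4
[0.63221025 0.27701127 0.095     ]
```

Violet's mouth is at about (.632,.277), and all three readings agree.

{"method": "servo_tool", "body": {
  "moves": [
    [0,-1,25,0],
    [0,-1,55,0],
    [0,-1,85,0],
    [0,-1,108,0],
    [0,-1,120,0],
    [0,-1,124,0],
    [0,-1,124,0],
    [0,-1,124,0]
  ]
}}

```text
clock: 30.5
ee_pos: [0.5853, -0.1587, 0.1048]
orientation: [0.001, 0.003, 1.0, -0.0]
contact_force: [-0.8, -0.0, 1.2]
width: 0.936
grasp_force: 0.0
```

{"method": "servo_tool", "body": {
  "moves": [
    [0,0,0,0],
    [0,0,0,0],
    [0,0,0,0],
    [0,0,0,0],
    [0,0,0,0],
    [0,0,0,0],
    [0,0,0,0],
    [0,0,0,0]
  ],
  "gripper": 40,
  "grip_force": 20
}}

```text
clock: 31.17
ee_pos: [0.5857, -0.1594, 0.1062]
orientation: [0.002, 0.003, 1.0, -0.0]
contact_force: [-0.1, 1.8, 5.9]
width: 0.675
grasp_force: 20.6
```

{"method": "servo_tool", "body": {
  "moves": [
    [0,0,-10,0],
    [0,0,-30,0],
    [0,0,-60,0],
    [0,0,-95,0],
    [0,0,-130,0],
    [0,0,-150,0],
    [0,0,-150,0],
    [0,0,-150,0]
  ]
}}

```text
clock: 31.83
ee_pos: [0.5848, -0.1594, 0.2557]
orientation: [0.002, 0.003, 1.0, -0.001]
contact_force: [-0.2, 0.3, -1.3]
width: 0.674
grasp_force: 21.7
```

```bash
python3 - <<'E'
from h import *
go(.632,.277,.25,90)
cv2.imwrite('pics/w9.png',arm.capture('wrist')[:,:,::-1])
E
```

```text
t 31.83 pos [ 0.5848 -0.1594  0.2557] yaw 89.7 -> move [-44.5 436.7   5.2] twist -0.3
```

View pics/w9.png

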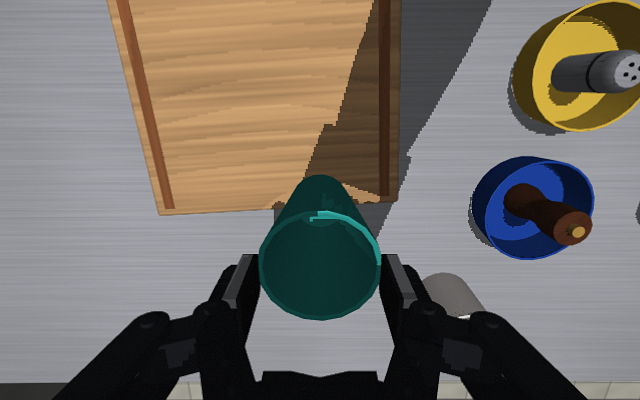

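The tumbler is held upright, rim centre at (320,261). Next I'll carry it over to violet.

{"method": "servo_tool", "body": {
  "moves": [
    [-2,20,0,0],
    [-6,55,0,0],
    [-10,90,0,0],
    [-14,125,0,0],
    [-18,160,0,0],
    [-22,195,0,0],
    [-26,230,0,0],
    [-30,265,0,0],
    [-33,300,0,0],
    [-37,335,0,0],
    [-41,370,0,0],
    [-44,400,0,0],
    [-47,423,0,0],
    [-48,433,0,0],
    [-48,436,0,0],
    [-48,436,0,0],
    [-48,436,0,0],
    [-48,436,0,0]
  ]
}}

```text
clock: 33.38
ee_pos: [0.6347, 0.2752, 0.253]
orientation: [-0.0, 0.004, 1.0, -0.0]
contact_force: [-0.2, -0.4, -0.4]
width: 0.676
grasp_force: 21.8
```

```bash
python3 - <<'E'
from h import *
go(.632,.277,.19,90); z=arm.observe()['ee_pos'][2]
p=arm.camera_params('wrist'); img=arm.capture('wrist'); cv2.imwrite('pics/w10.png',img[:,:,::-1]); np.save('p10.npy',p,allow_pickle=True)
c,a=blob(img,(78,60,8),(100,255,255),(240,160,400,340)); b=cv2.boundingRect(c); print(b)
print('rim centre',onplane('wrist',(b[0]+b[2]/2,b[1]+b[3]-b[2]*.47),z+.009,p))
cv2.imwrite('pics/s10.png',cv2.resize(arm.capture('side')[90:220,200:400],None,fx=4,fy=4)[:,:,::-1])
E
```

```text
t 33.38 pos [0.6347 0.2752 0.253 ] yaw 89.6 -> move [ 2.7  1.9 63. ] twist -0.4
(257, 175, 125, 146)
rim centre [0.62909095 0.27483927 0.26196112]
```

View pics/w10.png

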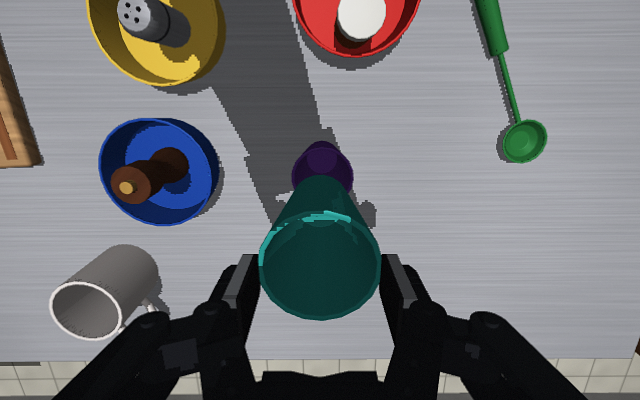

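View pics/s10.png

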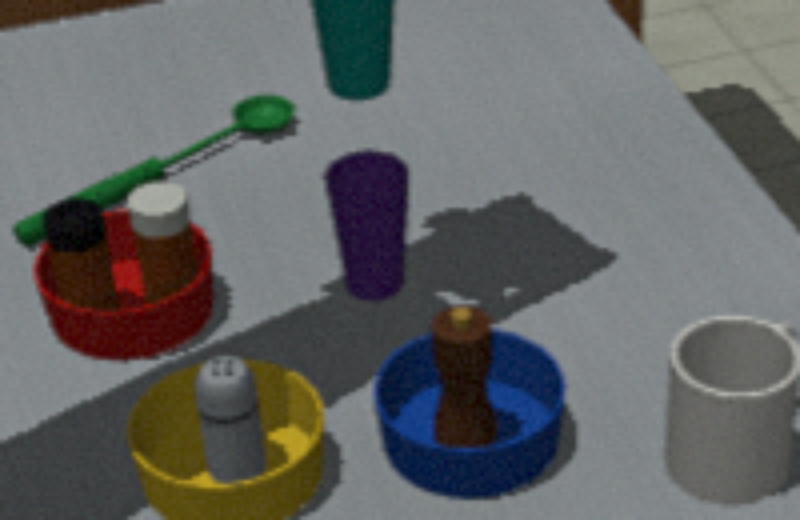

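Turquoise is above violet within about 2 mm, and all the other items stand upright. I'll lower it in stages.

{"method": "servo_tool", "body": {
  "moves": [
    [0,1,15,0],
    [0,1,35,0],
    [0,1,50,0],
    [0,1,60,0],
    [0,1,66,0],
    [0,1,72,0],
    [0,1,78,0],
    [0,1,84,0],
    [0,1,90,0],
    [0,1,90,0],
    [0,1,90,0]
  ]
}}

```text
clock: 34.4
ee_pos: [0.6346, 0.2777, 0.163]
orientation: [-0.0, 0.003, 1.0, -0.0]
contact_force: [0.2, -0.6, -0.3]
width: 0.678
grasp_force: 21.8
```

{"method": "servo_tool", "body": {
  "moves": [
    [0,0,5,0],
    [0,0,10,0],
    [0,0,15,0],
    [0,0,20,0],
    [0,0,24,0],
    [0,0,26,0],
    [0,0,28,0],
    [0,0,28,0],
    [0,0,28,0]
  ]
}}

```text
clock: 35.15
ee_pos: [0.6348, 0.2777, 0.1353]
orientation: [0.0, 0.003, 1.0, -0.0]
contact_force: [0.0, -0.4, -0.7]
width: 0.675
grasp_force: 21.8
```

{"method": "servo_tool", "body": {
  "moves": [
    [0,0,1,0],
    [0,0,2,0],
    [0,0,3,0],
    [0,0,4,0],
    [0,0,5,0],
    [0,0,5,0],
    [0,0,5,0]
  ]
}}

```text
clock: 35.73
ee_pos: [0.6346, 0.2777, 0.1301]
orientation: [-0.0, 0.003, 1.0, -0.0]
contact_force: [0.3, -0.7, -1.6]
width: 0.67
grasp_force: 21.8
```

{"method": "servo_tool", "body": {
  "moves": [
    [0,0,1,0],
    [0,0,1,0],
    [0,0,2,0],
    [0,0,2,0],
    [0,0,2,0]
  ]
}}

```text
clock: 36.15
ee_pos: [0.6349, 0.2777, 0.1285]
orientation: [0.0, 0.003, 1.0, -0.0]
contact_force: [0.6, 0.1, 0.4]
width: 0.675
grasp_force: 21.9
```

{"method": "servo_tool", "body": {
  "moves": [
    [0,0,1,0],
    [0,0,1,0],
    [0,0,1,0]
  ]
}}

```text
clock: 36.4
ee_pos: [0.6352, 0.2777, 0.1281]
orientation: [0.001, 0.003, 1.0, 0.0]
contact_force: [0.8, -0.7, 3.3]
width: 0.674
grasp_force: 22.3
```

It has touched at 3–4 N. I'll open and retreat.

{"method": "servo_tool", "body": {
  "moves": [
    [0,0,0,0],
    [0,0,0,0],
    [0,0,0,0],
    [0,0,0,0],
    [0,0,0,0]
  ],
  "gripper": 80
}}

```text
clock: 36.82
ee_pos: [0.6345, 0.2777, 0.1269]
orientation: [-0.0, 0.003, 1.0, -0.0]
contact_force: [0.5, -0.7, 0.6]
width: 0.938
grasp_force: 0.0
```

{"method": "servo_tool", "body": {
  "moves": [
    [0,0,-8,0],
    [0,0,-25,0],
    [0,0,-55,0],
    [0,0,-90,0],
    [0,0,-125,0],
    [0,0,-150,0],
    [0,0,-150,0],
    [0,0,-150,0],
    [0,0,-150,0]
  ]
}}

```text
clock: 37.57
ee_pos: [0.6345, 0.2776, 0.2771]
orientation: [-0.0, 0.003, 1.0, -0.0]
contact_force: [0.4, -0.7, -0.7]
width: 0.936
grasp_force: 0.0
```

```bash
python3 - <<'E'
from h import *
cv2.imwrite('pics/s11.png',cv2.resize(arm.capture('side')[60:220,200:400],None,fx=3.7,fy=3.7)[:,:,::-1])
E
```

```text
(no output)
```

View pics/s11.png

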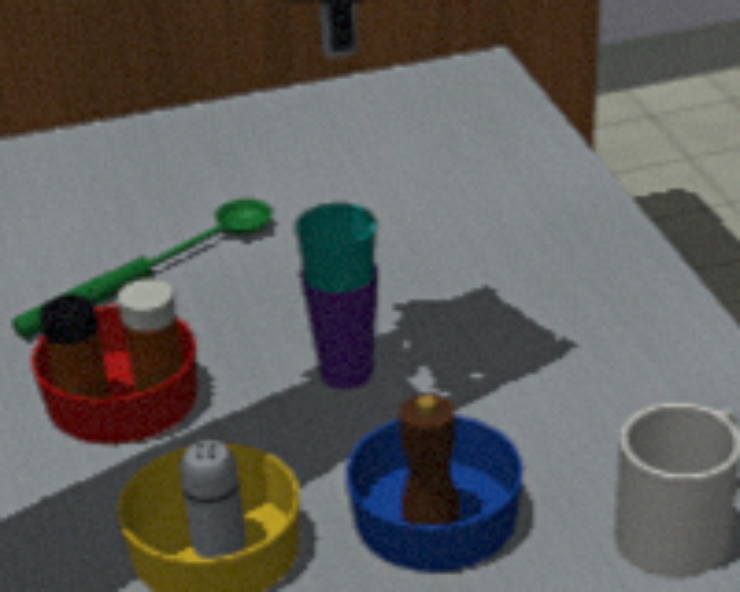

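Turquoise (338,250) sits in violet (342,330). The jars, shaker and mill stand upright in their tubs and the mug is untouched, so I'm handing in.

```bash
python3 -c "
from cell import arm
print(arm.finish_job())"
```

```text
the job is handed in; nothing more can be done
None
```

The job is handed in, with no verdict shown: both jars are in red, the shaker in yellow, the mill in blue, all upright, and the turquoise tumbler rests lightly in the violet one, at about 38 s on the robot's clock.

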